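# Find the solenoid that has its core

## Task

Two identical-looking solenoid cans stand in the nest block, but only one has its steel core inside: lift the left one (the robot's left) about 10 cm to feel its weight, stand it back in its own nest and let go, then lift the right one in the same way. Present the heavier can to the bench reader: hold it upright over the ring mark on the reader's base with the can's middle level with the lens, clear of the reader, while the lighter one stands in its own nest, and finish while still holding it there. Keep the cans upright and leave the other parts lying around alone.

Things in the scene. Friction and masses are not known exactly. Their poses are not given: they have to be found in the camera images.
- can_left: closed upright steel solenoid can, the left one of two alike (+y side of the block), 44 mm diameter, 84 mm high plus two 8 mm studs on its black top. Origin: centre of its underside, z up; underside 8 mm above the table at the start. By chance one can holds a steel core (0.36 to 0.46 kg in all, core loose by 1 mm), the other a light blank (0.13 to 0.19 kg)
- can_right: closed upright steel solenoid can, the right one of two alike (-y side of the block), 44 mm diameter, 84 mm high plus two 8 mm studs on its black top. Origin: centre of its underside, z up; underside 8 mm above the table at the start. By chance one can holds a steel core (0.36 to 0.46 kg in all, core loose by 1 mm), the other a light blank (0.13 to 0.19 kg)
- can_left_mid (a point): middle of the left can, on its axis 42 mm above its underside
- can_right_mid (a point): middle of the right can, on its axis 42 mm above its underside
- rack: fixed wooden nest block, 85 (x) x 215 (y) x 24 mm high, origin at the centre of its underside, z up; two round pockets of 50 mm diameter, 16 mm deep, 120 mm apart along its y axis, one can standing in each; +y is the robot's left
- nest_left (a point): centre of the floor of the left pocket, 8 mm above the table
- nest_right (a point): centre of the floor of the right pocket, 8 mm above the table
- reader: fixed bench reader: base plate 100 mm in x, y = -45 to +180 mm, 8 mm thick, with a dark ring mark of 52 mm diameter; on a post (y = 145) a grey box (66 x 75 x 62 mm, top 191 mm above the table) with a black lens, its front at y = +88 mm, that looks along the reader's -y axis over the ring. Origin on the table below the ring's centre, z up
- view (a point): the reading point: straight above the ring's centre at the lens's height, 160 mm above the table; nothing is there at the start
- bearing: bystander, not to be disturbed: ball-bearing-like steel ring lying flat, 62 mm across, 16 mm high; origin at its underside
- gear: bystander, not to be disturbed: dark steel gear lying flat, 73 mm across, 26 mm high with its hub; origin at its underside
- piston: bystander, not to be disturbed: bare aluminium piston standing, 44 mm diameter, 46 mm high: not one of the cans; origin at its underside
- barrel: bystander, not to be disturbed: finned square aluminium engine barrel, 85 x 85 x 75 mm; origin at its underside
- spanner: bystander, not to be disturbed: steel open-ended spanner lying flat along its x axis
- pinion: bystander, not to be disturbed: stepped steel pinion shaft standing on its 48 mm flange, 66 mm high; origin at its underside

How it is judged:
By the outcome, as a careful person would: the job done as asked, in the order asked, and still so for the second after the job is handed in, while the arm keeps its last pose, push and grip.
It also fails if it takes over 72 s, if anything falls off the work surface, if the arm or the gripper's body presses on something with over 40 N, if the wrist force passes 120 N, or if a joint passes its speed limit or range.

## Robot

A 6-joint arm with a two-finger parallel gripper is mounted at the origin on the work surface. World frame = base frame: x ahead of the robot, y to its left, z up, the work surface at z = 0. Lengths are in mm, angles in rad, forces in N, time in s.
With the tool pointing down it reaches from about 425 to 1125 mm from the base axis. Payload 14.9 kg.
Tool frame: the origin (TCP) lies midway between the tips of the shut fingers; the grasp point (between the pads) lies 19 mm behind it (ctrl.tcp_to_grasp is the distance from the TCP to the grasp point, in mm); y points along the fingers, x is the direction in which the jaws open and shut, and the axes are right-handed (so a half turn about y gives the same grasp; the last joint's range is limited). The gripper opens to 91 mm and grips with 3 to 60 N. Pads are 32 mm wide; open, the fingers measure 118 mm over their backs; the gripper's body (76 mm by 178 mm) begins 60 mm behind the grasp point.
Start: joints at [1.167, 0.379, 1.734, -0, 1.028, -0.033], TCP at [253.661, 652.437, 213.932] pointing down, gripper open.
Joint ranges: [-2.77, 2.77], [-0.74, 2.19], [0, 2.66], [-1.06, 4.2], [0.31, 2.87], [-3.08, 3.08]. Speed limits (rad/s): [1.89, 1.89, 2.39, 3.14, 3.14, 3.14].

## Interface

Orientations are given as a unit quaternion [x, y, z, w].
In Python, from bench import ctrl gives the robot as it stands.
- The arm moves only by the tool play_rows, never from a script. Its argument "series" is a list of rows, each a list of 4 numbers: the shift along the tool's x, y, z in units of 40 mm (1.0 is 40 mm), then the turn about the tool's y in rad. In form: [[tx, ty, tz, yaw], ...]. A call has 1 to 10 rows; each row shifts and turns the commanded pose from where the row before left it, along the tool's axes as they then stand; what a row does not reach is not made up. A row lasts 1/12 s, in which the tool goes at most 41.7 mm and 7.16 degrees, less where a joint would pass 70% of its speed; a pose out of reach is approached as far as the arm can. A call is refused whole if a number of a shift passes 1 or a number of a turn 0.125, either way. A call with a gripper value outside its range is refused whole. "hand" is the gripper's target within -1 to 1 (fully open at 1, half-way at 0, shut at -1), set as the call begins (left out, the last holds). The fingers move at their own pace and stop on an object; the grip force is fixed at half the most. Time passes only in rows, so rows that do not move let the fingers close. It gives the time, the measured TCP pose, the force and the opening at its end, in the units of the state.
- ctrl.get_state(): the state, without advancing time (a new reading comes with each control period).
- ctrl.snapshot(name): name is "scene" or "top" or "wrist"; returns a dict with "color" (420x560x3 uint8, blue, green, red), "fx", "fy", "cx", "cy" (pixels), "R" (3x3) and "t" (3): a world point X has camera coordinates R X + t. Camera axes: x right, y down, z forward; pixel columns grow to the right and rows downward; lengths in mm; the calibration is good to about 2 mm. A picture is of the moment at which its call begins. There is no depth.
- ctrl.sign_off(): hands the job in, once; it reports no verdict.
The state is a dict: "time_s": time; "joint_pos": joint angles; "qd": joint speeds; "joint_torque": joint torques, N m; "position": TCP position; "eef_rot": TCP orientation; "contact_force": force on the tool from outside, world axes, zero at the start; "wrist_torque": the same for the moment, N m; "opening": opening from 0.0 (shut) to 1.0 (fully open).
Only numpy, scipy, OpenCV 4.12 (cv2) and the standard library are available. Lean on these libraries where they do the work, as an engineer would, in place of code of your own. Each camera call takes 0.05 s, during which the arm holds its last target.

## Working session

There is one attempt and no reset: what is moved stays moved. The work goes in short steps, Python scripts to look and compute and a tool call to move; the robot and the scene stay as the last step left them, time stands still between calls to the robot, and variables do not carry over. Pictures are saved under pics/ and viewed, and the job is handed in when it is done.

Besides the shell and the picture viewer there is one more tool, called after ">>>" as name(argument=value, ...), one argument or row to a line, values as JSON. play_rows: Moves the arm, as the interface text tells. Its arguments: {"type":"object","properties":{"series":{"type":"array"},"hand":{"type":"number"}},"required":["series"]}

```bash
ls; mkdir -p pics; python3 - <<'E'
from bench import ctrl
import cv2
s=ctrl.get_state();print(s, ctrl.tcp_to_grasp)
for n in("scene","top"):
    d=ctrl.snapshot(n);cv2.imwrite(f"pics/{n}0.png",d["color"]);print(n,d["fx"],d["fy"],d["cx"],d["cy"],d["R"],d["t"])
E
```

```text
pics
{'time_s': 0.0, 'joint_pos': array([ 1.16671818e+00,  3.79424714e-01,  1.73482527e+00,  1.57707537e-05,
        1.02847433e+00, -3.32411365e-02]), 'qd': array([ 0.00047254, -0.00172309, -0.00058284,  0.00030751, -0.0026976 ,
        0.00115076]), 'joint_torque': array([-7.13926365e-04, -7.63718462e+01, -4.34374809e+01,  6.51461422e-02,
        4.24521673e-02, -7.18298679e-05]), 'position': array([253.47523701, 652.0447595 , 213.25492163]), 'eef_rot': array([ 0.58382085,  0.3989081 , -0.39958832, -0.58339928]), 'contact_force': array([-0.22823181, -0.37884267,  0.3551083 ]), 'wrist_torque': array([0.02107687, 0.01217131, 0.06647587]), 'opening': 0.997830264474863} 18.8
scene 482.2474464115282 482.2474464115282 288.09275627570895 215.55416273991997 [[-0.07209577  0.99732662  0.01190833]
 [ 0.78420842  0.06405897 -0.61718199]
 [-0.61629486 -0.03515759 -0.78673031]] [  93.76071509 -357.12682644 1402.01337612]
top 385.64032107399396 385.64032107399396 277.6103485787181 207.55469563110694 [[ 0.00963466 -0.99987757  0.01232975]
 [-0.99584331 -0.01071116 -0.09045097]
 [ 0.09057196 -0.01140704 -0.99582458]] [ -38.52042543  562.91788861 1036.21879628]
```

View pics/scene0.png

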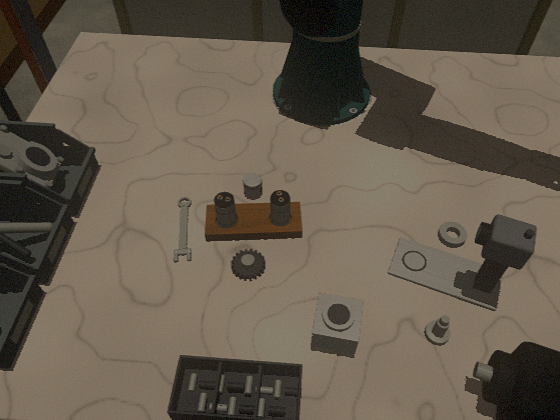

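View pics/top0.png

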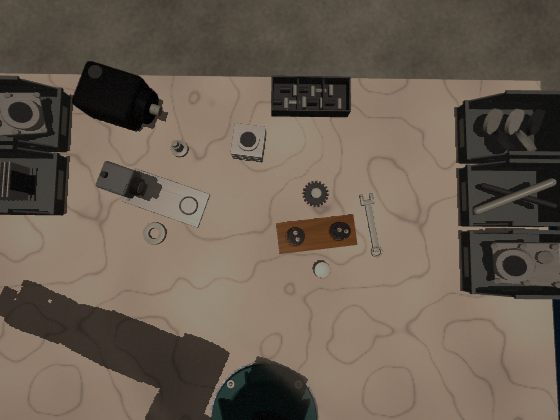

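The scene view shows the nest block with two cans at about (225,210) (right) and (280,207) (left), and the reader at (400–535, 215–305). In the top view the cans are at (296,236) (left) and (340,231) (right), and the ring mark is at (188,205). I'll zoom in for measurements.

```bash
cat > h.py <<'E'
import numpy as np,cv2
from bench import ctrl
def ray(d,u,v):
    R=np.array(d["R"]);t=np.array(d["t"]);c=-R.T@t
    return c,R.T@np.array([(u-d["cx"])/d["fx"],(v-d["cy"])/d["fy"],1])
def onz(d,u,v,z):
    c,r=ray(d,u,v);return c+r*(z-c[2])/r[2]
def proj(d,X):
    p=np.array(d["R"])@np.array(X,float)+np.array(d["t"]);return np.array([d["fx"]*p[0]/p[2]+d["cx"],d["fy"]*p[1]/p[2]+d["cy"]])
def tri(obs):
    A=np.zeros((3,3));b=np.zeros(3)
    for d,u,v in obs:
        c,r=ray(d,u,v);r/=np.linalg.norm(r);P=np.eye(3)-np.outer(r,r);A+=P;b+=P@c
    return np.linalg.solve(A,b)
E
python3 - <<'E'
from h import *
d=ctrl.snapshot("top");im=d["color"]
a=cv2.resize(im[195:285,265:385],None,fx=6,fy=6,interpolation=cv2.INTER_CUBIC);a=cv2.convertScaleAbs(a,alpha=1.8);cv2.imwrite("pics/t_rack.png",a)
a=cv2.resize(im[150:250,90:220],None,fx=6,fy=6,interpolation=cv2.INTER_CUBIC);a=cv2.convertScaleAbs(a,alpha=1.5);cv2.imwrite("pics/t_read.png",a)
d=ctrl.snapshot("scene");im=d["color"]
a=cv2.resize(im[165:285,170:310],None,fx=5,fy=5,interpolation=cv2.INTER_CUBIC);a=cv2.convertScaleAbs(a,alpha=1.8);cv2.imwrite("pics/s_rack.png",a)
E
```

```text
(no output)
```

View pics/t_rack.png

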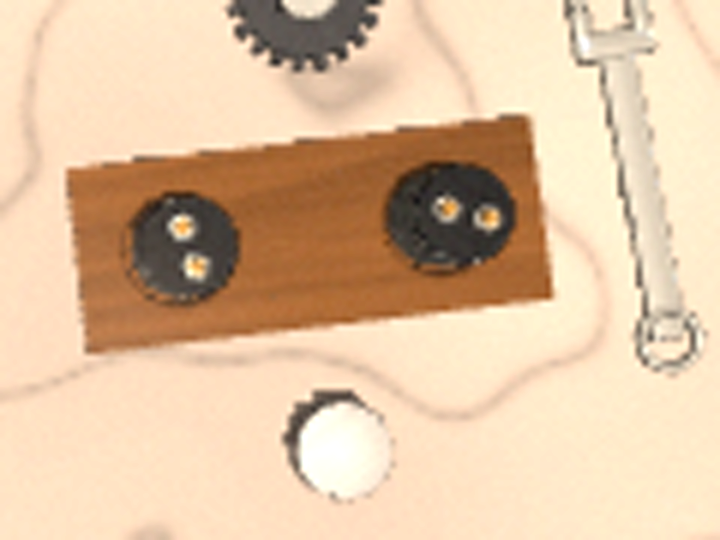

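View pics/t_read.png

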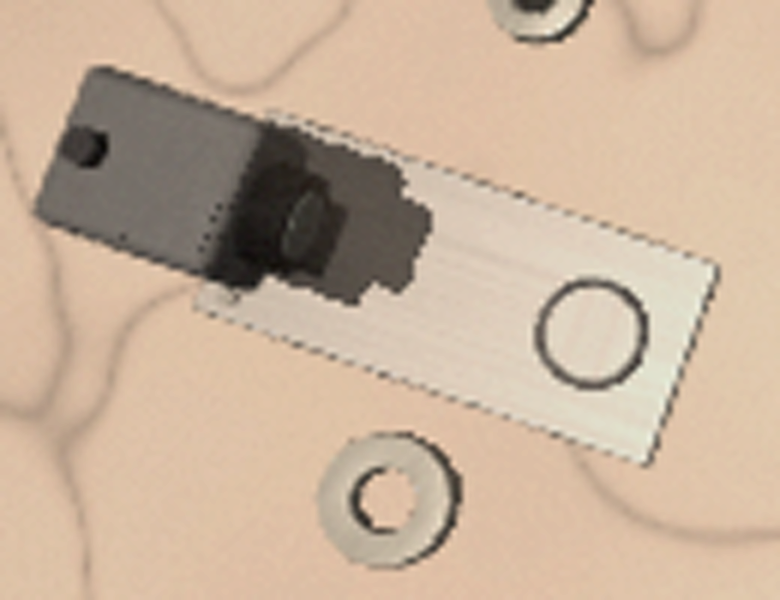

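View pics/s_rack.png

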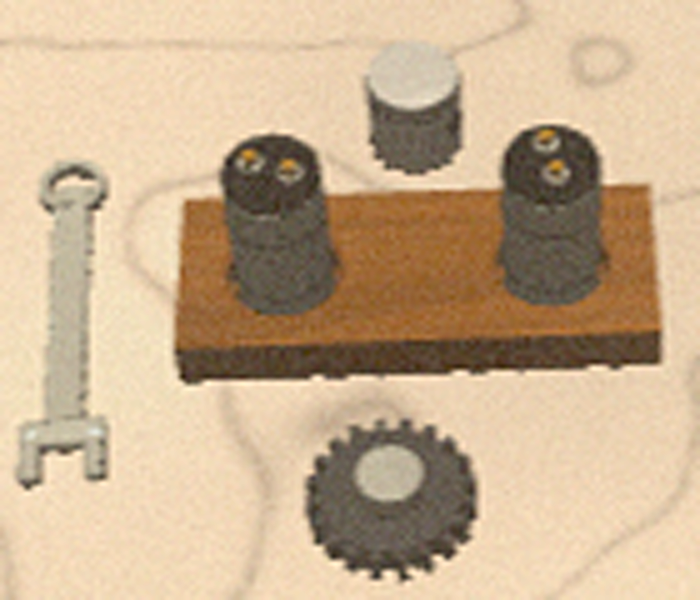

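```bash
python3 - <<'E'
from h import *
t=ctrl.snapshot("top");s=ctrl.snapshot("scene")
def g(x,y,u0,v0,f):return u0+(x+.5)/f-.5,v0+(y+.5)/f-.5
T=lambda x,y:(t,)+g(x,y,265,195,6)
S=lambda x,y:(s,)+g(x,y,170,165,5)
P=lambda x,y:(t,)+g(x,y,90,150,6)
np.set_printoptions(precision=1,suppress=True)
print("L stud top",onz(*T(189,246),99),"scene",onz(*S(551,154),99),tri([T(189,246),S(551,154)]))
print("R stud top",onz(*T(467.5,213),99),"scene",onz(*S(270,163),99),tri([T(467.5,213),S(270,163)]))
c=[onz(*T(*p),24) for p in[(67,169),(530,116),(552,298),(86,352)]]
c2=[onz(*S(*p),24) for p in[(187,199),(651,185),(661,330),(178,345)]]
print(np.array(c),np.mean(c,0));print(np.array(c2),np.mean(c2,0))
for name,cc,(a,b,e,f) in(("top",c,(0,1,3,2)),("sc",c2,(1,0,2,3))):
    yv=(cc[a]-cc[b]+cc[e]-cc[f]);yv/=np.linalg.norm(yv);m=np.mean(cc,0)
    print(name,yv,np.degrees(np.arctan2(-yv[0],yv[1])),"nests L,R",m+60*yv,m-60*yv)
print("ring",onz(*P(591,333),8))
print("reader corners",[onz(*P(*p),8) for p in[(717,264),(650,466),(198,308)]])
# ring in scene
im=s["color"];a=cv2.resize(im[205:315,380:545],None,fx=4.8,fy=4.8,interpolation=cv2.INTER_CUBIC);cv2.imwrite("pics/s_read.png",cv2.convertScaleAbs(a,alpha=1.5))
E
```

```text
L stud top [485.4 -79.7  99. ] scene [484.9 -77.9  99. ] [485.4 -78.7  99.6]
R stud top [ 500.6 -198.3   99. ] scene [ 499.7 -196.3   99. ] [ 500.5 -197.   100.1]
[[ 521.5  -28.1   24. ]
 [ 548.  -240.9   24. ]
 [ 464.8 -250.3   24. ]
 [ 438.3  -37.6   24. ]] [ 493.1 -139.2   24. ]
[[ 461.9 -247.6   24. ]
 [ 436.   -35.6   24. ]
 [ 518.8  -26.5   24. ]
 [ 544.  -237.    24. ]] [ 490.2 -136.7   24. ]
top [-0.1  1.   0. ] 7.110314439833983 nests L,R [485.7 -79.7  24. ] [ 500.6 -198.7   24. ]
sc [-0.1  1.   0. ] 6.892959060013913 nests L,R [483.  -77.1  24. ] [ 497.4 -196.2   24. ]
ring [569.1 217.2   8. ]
reader corners [array([602.2, 159.5,   8. ]), array([507.5, 188. ,   8. ]), array([578.8, 399.8,   8. ])]
```

View pics/s_read.png

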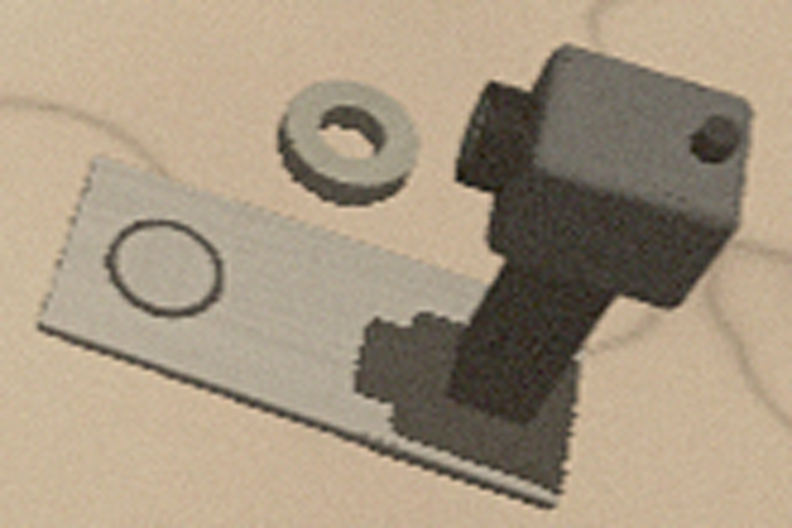

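```bash
cat >> h.py <<'E'
from scipy.spatial.transform import Rotation as Ro
def tool():
    s=ctrl.get_state();return np.array(s["position"]),Ro.from_quat(s["eef_rot"]).as_matrix(),s
def go(target):
    p,R,s=tool();print("t",round(s["time_s"],2),"pos",p.round(1),"F",np.round(s["contact_force"],2),"open",round(s["opening"],3),"units to target",(R.T@(np.array(target)-p)/40).round(3),"total")
E
python3 - <<'E'
from h import *
p,R,s=tool();print(R.round(3))
t=ctrl.snapshot("top");sc=ctrl.snapshot("scene")
print("ring scene",onz(sc,380+165.5/4.8-.5,205+268.5/4.8-.5,8))
go([485.2,-78.8,213])
d=ctrl.snapshot("wrist");cv2.imwrite("pics/w0.png",d["color"])
E
```

```text
[[ 0.362 -0.    -0.932]
 [ 0.932 -0.     0.362]
 [-0.    -1.    -0.   ]]
ring scene [567.08360201 218.71451982   8.        ]
t 0.4 pos [253.7 652.4 213.8] F [-0.02  0.43  1.04] open 1.001 units to target [-14.94    0.024 -12.018] total
```

>>> play_rows(
  series=[
    [-0.2,0,-0.2,0],
    [-0.45,0,-0.5,0],
    [-0.45,0,-0.5,0],
    [-0.45,0,-0.5,0],
    [-0.45,0,-0.5,0],
    [-0.45,0,-0.5,0],
    [-0.45,0,-0.5,0],
    [-0.45,0,-0.5,0],
    [-0.45,0,-0.5,0],
    [-0.45,0,-0.5,0],
  ],
  hand=1,
)

```text
time_s: 1.28
position: [367.6, 423.9, 214.0]
eef_rot: [0.584, 0.399, -0.399, -0.584]
contact_force: [0.7, -0.1, 0.2]
opening: 1.002
```

>>> play_rows(
  series=[
    [-0.45,0,-0.5,0],
    [-0.45,0,-0.5,0],
    [-0.45,0,-0.5,0],
    [-0.45,0,-0.5,0],
    [-0.45,0,-0.5,0],
    [-0.45,0,-0.5,0],
    [-0.45,0,-0.5,0],
    [-0.45,0,-0.5,0],
    [-0.45,0,-0.5,0],
    [-0.2,0,-0.2,0],
  ],
)

```text
time_s: 2.12
position: [481.6, 196.7, 214.0]
eef_rot: [0.584, 0.399, -0.399, -0.584]
contact_force: [-0.7, -0.3, 0.2]
opening: 1.002
```

>>> play_rows(
  series=[
    [0,0,0,0.06],
    [0,0,0,0.12],
    [0,0,0,0.12],
    [0,0,0,0.12],
    [0,0,0,0.12],
    [0,0,0,0.12],
    [0,0,0,0.12],
    [0,0,0,0.12],
    [0,0,0,0.12],
    [0,0,0,0.12],
  ],
)

```text
time_s: 2.95
position: [480.4, 199.2, 213.9]
eef_rot: [-0.707, -0.019, 0.019, 0.707]
contact_force: [-0.5, 0.0, 0.3]
opening: 0.999
```

>>> play_rows(
  series=[
    [0,0,0,0.12],
    [0,0,0,0.12],
    [0,0,0,0.12],
    [0,0,0,0.03],
    [0,0,0,0],
  ],
)

```text
time_s: 3.37
position: [480.5, 199.3, 213.9]
eef_rot: [-0.697, 0.117, -0.117, 0.697]
contact_force: [0.1, -0.4, 0.2]
opening: 1.007
```

```bash
python3 - <<'E'
from h import *
p,R,s=tool();print(R.round(3),s["joint_pos"].round(2))
go([485.2,-78.8,170])
E
```

```text
[[ 0.946 -0.     0.325]
 [-0.325  0.     0.946]
 [-0.    -1.     0.   ]] [0.35 0.09 2.1  0.   0.95 0.68]
t 3.37 pos [480.5 199.3 213.9] F [ 0.13 -0.4   0.17] open 1.007 units to target [ 2.373  1.098 -6.535] total
```

>>> play_rows(
  series=[
    [0.1,0,-0.3,0],
    [0.2,0,-0.6,0],
    [0.2,0,-0.6,0],
    [0.3,0,-0.7,0],
    [0.3,0,-0.7,0],
    [0.3,0,-0.7,0],
    [0.3,0,-0.7,0],
    [0.2,0,-0.7,0],
    [0.2,0,-0.7,0],
    [0.2,0,-0.6,0],
  ],
)

```text
time_s: 4.2
position: [485.3, -71.1, 214.0]
eef_rot: [0.698, -0.116, 0.116, -0.698]
contact_force: [-0.0, -0.2, 0.3]
opening: 0.999
```

>>> play_rows(
  series=[
    [0.07,0,-0.24,0],
    [0,0,0,0],
    [0,0,0,0],
  ],
)

```text
time_s: 4.45
position: [485.5, -79.0, 213.9]
eef_rot: [-0.697, 0.116, -0.116, 0.698]
contact_force: [0.2, 0.1, -0.9]
opening: 0.998
```

```bash
python3 - <<'E'
from h import *
go([485.2,-78.8,47])
d=ctrl.snapshot("wrist");cv2.imwrite("pics/w1.png",d["color"])
np.set_printoptions(precision=1,suppress=True)
for n,X in(("L",[485.2,-78.8,92]),("R",[500.3,-197.2,92])):print(n,proj(d,X))
E
```

```text
t 4.45 pos [485.5 -79.  213.9] F [ 0.17  0.09 -0.93] open 0.998 units to target [-8.000e-03  4.172e+00  2.000e-03] total
L [278.5 205.9]
R [328.2 303.8]
```

View pics/w1.png

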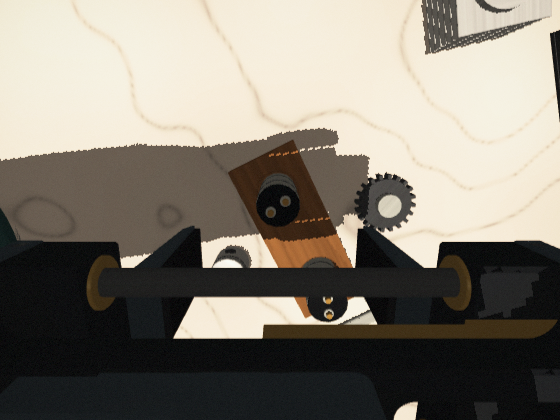

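Wrist view: the left can's top is at (278,204), and I predicted (278.5,206), so the measurement agrees. Descending.

>>> play_rows(
  series=[
    [0,0.2,0,0],
    [0,0.4,0,0],
    [0,0.5,0,0],
    [0,0.5,0,0],
    [0,0.5,0,0],
    [0,0.5,0,0],
    [0,0.5,0,0],
    [0,0.4,0,0],
    [0,0.3,0,0],
    [0,0.3,0,0],
  ],
)

```text
time_s: 5.33
position: [485.6, -78.1, 48.8]
eef_rot: [-0.698, 0.116, -0.115, 0.698]
contact_force: [0.3, 0.1, -0.0]
opening: 0.998
```

>>> play_rows(
  series=[
    [0,0,0,0],
    [0,0,0,0],
    [0,0,0,0],
    [0,0,0,0],
    [0,0,0,0],
    [0,0,0,0],
    [0,0,0,0],
    [0,0,0,0],
    [0,0,0,0],
    [0,0,0,0],
  ],
  hand=-1,
)

```text
time_s: 6.17
position: [485.8, -78.9, 50.1]
eef_rot: [-0.697, 0.116, -0.116, 0.698]
contact_force: [-1.8, 0.7, 6.6]
opening: 0.479
```

>>> play_rows(
  series=[
    [0,0,0,0],
    [0,0,0,0],
    [0,0,0,0],
    [0,0,0,0],
  ],
)

```text
time_s: 6.5
position: [485.8, -78.9, 50.1]
eef_rot: [-0.697, 0.116, -0.116, 0.698]
contact_force: [-2.3, 0.6, 6.1]
opening: 0.48
```

>>> play_rows(
  series=[
    [0,-0.1,0,0],
    [0,-0.2,0,0],
    [0,-0.3,0,0],
    [0,-0.4,0,0],
    [0,-0.4,0,0],
    [0,-0.4,0,0],
    [0,-0.3,0,0],
    [0,-0.2,0,0],
    [0,-0.15,0,0],
    [0,-0.05,0,0],
  ],
)

```text
time_s: 7.33
position: [486.1, -79.0, 151.0]
eef_rot: [0.698, -0.116, 0.117, -0.697]
contact_force: [0.9, -0.2, -5.1]
opening: 0.476
```

>>> play_rows(
  series=[
    [0,0,0,0],
    [0,0,0,0],
    [0,0,0,0],
    [0,0,0,0],
    [0,0,0,0],
    [0,0,0,0],
  ],
)

```text
time_s: 7.83
position: [485.7, -78.9, 149.6]
eef_rot: [-0.697, 0.116, -0.116, 0.698]
contact_force: [-0.2, -0.0, -3.8]
opening: 0.475
```

>>> play_rows(
  series=[
    [0,0,0,0],
    [0,0,0,0],
    [0,0,0,0],
  ],
)

```text
time_s: 8.08
position: [485.8, -78.9, 149.9]
eef_rot: [-0.697, 0.116, -0.116, 0.698]
contact_force: [0.1, -0.4, -3.7]
opening: 0.475
```

```bash
python3 - <<'E'
from h import *
go([485.5,-78.8,50])
for i in range(4):
    t=ctrl.snapshot("scene");print(ctrl.get_state()["contact_force"].round(2),ctrl.get_state()["joint_torque"].round(2))
cv2.imwrite("pics/s1.png",t["color"])
E
```

```text
t 8.08 pos [485.8 -78.9 149.9] F [ 0.05 -0.39 -3.67] open 0.475 units to target [-0.009  2.498 -0.   ] total
[-0.7   0.32 -4.02] [ 0.000e+00 -5.112e+01 -3.782e+01  6.000e-02  3.000e-02  0.000e+00]
[ 0.19  0.86 -4.3 ] [-0.000e+00 -5.114e+01 -3.782e+01  6.000e-02  3.000e-02 -0.000e+00]
[-0.34 -0.24 -5.07] [ 0.000e+00 -5.115e+01 -3.783e+01  6.000e-02  3.000e-02  0.000e+00]
[ 0.34  0.72 -4.73] [ 0.000e+00 -5.116e+01 -3.783e+01  6.000e-02  3.000e-02 -0.000e+00]
```

View pics/s1.png

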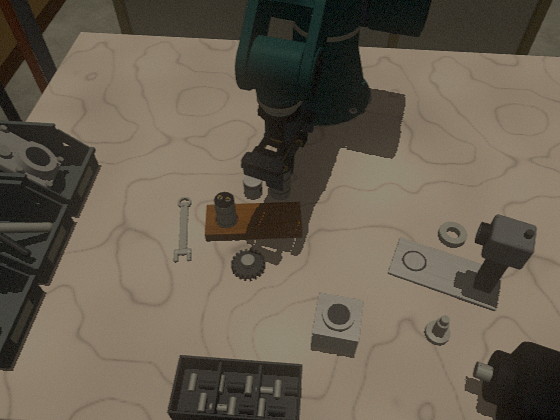

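The scene shows the left can lifted clear of its nest with the right one still standing. Fz is about −4.2 N, roughly 0.43 kg. Now I'll set it back down.

>>> play_rows(
  series=[
    [0,0.1,0,0],
    [0,0.25,0,0],
    [0,0.35,0,0],
    [0,0.4,0,0],
    [0,0.4,0,0],
    [0,0.35,0,0],
    [0,0.25,0,0],
    [0,0.15,0,0],
    [0,0.1,0,0],
    [0,0.08,0,0],
  ],
)

```text
time_s: 9.12
position: [485.9, -78.9, 52.4]
eef_rot: [0.698, -0.116, 0.116, -0.698]
contact_force: [-0.2, -0.7, -3.7]
opening: 0.477
```

>>> play_rows(
  series=[
    [0,0.04,0,0],
    [0,0.02,0,0],
    [0,0,0,0],
    [0,0,0,0],
  ],
)

```text
time_s: 9.45
position: [486.1, -79.0, 50.7]
eef_rot: [0.698, -0.116, 0.116, -0.697]
contact_force: [0.1, -0.2, -4.0]
opening: 0.478
```

>>> play_rows(
  series=[
    [0,0.02,0,0],
    [0,0,0,0],
    [0,0,0,0],
  ],
)

```text
time_s: 9.7
position: [486.2, -79.0, 50.2]
eef_rot: [0.698, -0.116, 0.116, -0.697]
contact_force: [-3.4, 1.6, 6.2]
opening: 0.477
```

Contact with the floor (Fz is now positive). Releasing.

>>> play_rows(
  series=[
    [0,0,0,0],
    [0,0,0,0],
    [0,0,0,0],
    [0,0,0,0],
    [0,0,0,0],
    [0,0,0,0],
    [0,0,0,0],
    [0,0,0,0],
  ],
  hand=1,
)

```text
time_s: 10.37
position: [485.8, -78.9, 49.5]
eef_rot: [-0.697, 0.116, -0.116, 0.698]
contact_force: [0.1, 0.7, -0.7]
opening: 0.993
```

>>> play_rows(
  series=[
    [0,-0.1,0,0],
    [0,-0.25,0,0],
    [0,-0.4,0,0],
    [0,-0.5,0,0],
    [0,-0.5,0,0],
    [0,-0.4,0,0],
    [0,-0.25,0,0],
    [0,-0.1,0,0],
    [0,0,0,0],
  ],
)

```text
time_s: 11.12
position: [486.2, -79.0, 150.5]
eef_rot: [0.698, -0.116, 0.117, -0.697]
contact_force: [0.4, -0.9, -0.7]
opening: 1.001
```

```bash
python3 - <<'E'
from h import *
go([500.3,-197.2,150])
t=ctrl.snapshot("scene");a=cv2.resize(t["color"][120:285,130:330],None,fx=4,fy=3.6,interpolation=cv2.INTER_CUBIC)
cv2.imwrite("pics/s2.png",cv2.convertScaleAbs(a,alpha=1.8))
E
```

```text
t 11.12 pos [486.2 -79.  150.5] F [ 0.42 -0.88 -0.67] open 1.001 units to target [ 1.29   0.014 -2.682] total
```

View pics/s2.png

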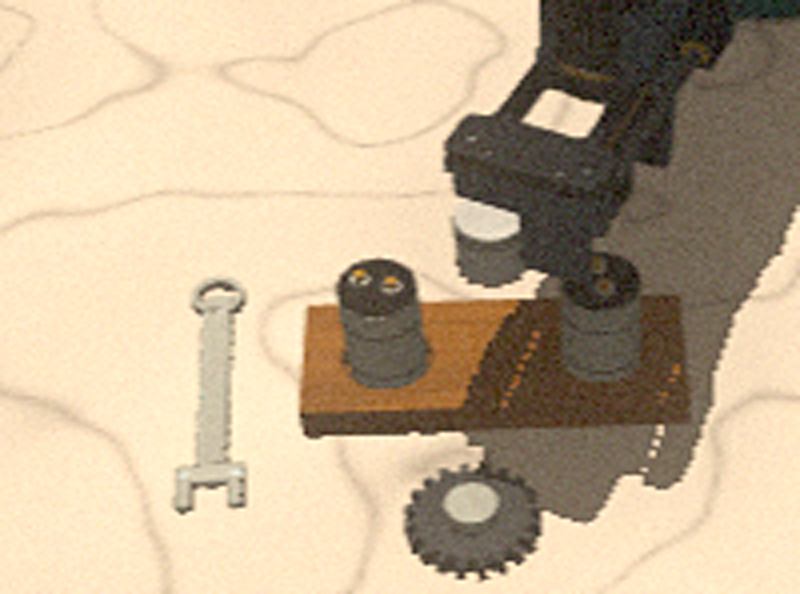

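The left can stands upright in its nest at about (600,315), and the gripper is clear of it. On to the right can.

>>> play_rows(
  series=[
    [0.1,0,-0.2,0],
    [0.2,0,-0.4,0],
    [0.2,0,-0.45,0],
    [0.25,0,-0.5,0],
    [0.2,0,-0.5,0],
    [0.2,0,-0.38,0],
    [0.12,0,-0.2,0],
    [0.02,0,-0.05,0],
    [0,0,0,0],
    [0,0,0,0],
  ],
)

```text
time_s: 12.0
position: [499.5, -196.5, 149.1]
eef_rot: [-0.697, 0.116, -0.116, 0.698]
contact_force: [-0.2, -0.4, 0.2]
opening: 1.002
```

```bash
python3 - <<'E'
from h import *
go([500.3,-197.2,50])
E
```

```text
t 12.0 pos [ 499.5 -196.5  149.1] F [-0.24 -0.39  0.16] open 1.002 units to target [ 0.026  2.477 -0.011] total
```

>>> play_rows(
  series=[
    [0.02,0.1,0,0],
    [0,0.25,0,0],
    [0,0.4,0,0],
    [0,0.45,0,0],
    [0,0.4,0,0],
    [0,0.35,0,0],
    [0,0.3,0,0],
    [0,0.18,0,0],
    [0,0.05,0,0],
    [0,0,0,0],
  ],
)

```text
time_s: 12.83
position: [500.5, -197.1, 49.9]
eef_rot: [-0.697, 0.116, -0.116, 0.698]
contact_force: [0.7, 0.8, 0.5]
opening: 1.0
```

>>> play_rows(
  series=[
    [0,0,0,0],
    [0,0,0,0],
    [0,0,0,0],
    [0,0,0,0],
    [0,0,0,0],
    [0,0,0,0],
    [0,0,0,0],
    [0,0,0,0],
    [0,0,0,0],
    [0,0,0,0],
  ],
  hand=-1,
)

```text
time_s: 13.67
position: [500.7, -197.3, 50.4]
eef_rot: [-0.698, 0.116, -0.116, 0.698]
contact_force: [-0.4, -0.1, 1.6]
opening: 0.475
```

>>> play_rows(
  series=[
    [0,0,0,0],
    [0,0,0,0],
    [0,0,0,0],
    [0,0,0,0],
  ],
)

```text
time_s: 14.0
position: [500.7, -197.3, 50.4]
eef_rot: [0.698, -0.116, 0.116, -0.697]
contact_force: [-1.6, 0.7, 3.3]
opening: 0.474
```

>>> play_rows(
  series=[
    [0,-0.1,0,0],
    [0,-0.2,0,0],
    [0,-0.3,0,0],
    [0,-0.4,0,0],
    [0,-0.4,0,0],
    [0,-0.4,0,0],
    [0,-0.3,0,0],
    [0,-0.2,0,0],
    [0,-0.15,0,0],
    [0,-0.05,0,0],
  ],
)

```text
time_s: 14.83
position: [500.9, -197.4, 151.3]
eef_rot: [0.698, -0.116, 0.117, -0.697]
contact_force: [1.5, -0.9, -2.3]
opening: 0.473
```

>>> play_rows(
  series=[
    [0,0,0,0],
    [0,0,0,0],
    [0,0,0,0],
    [0,0,0,0],
    [0,0,0,0],
    [0,0,0,0],
  ],
)

```text
time_s: 15.33
position: [500.5, -197.3, 150.0]
eef_rot: [-0.697, 0.116, -0.116, 0.698]
contact_force: [-0.2, -0.5, -1.7]
opening: 0.476
```

```bash
python3 - <<'E'
from h import *
go([500.3,-197.2,50])
for i in range(5):
    t=ctrl.snapshot("scene");print(ctrl.get_state()["contact_force"].round(2))
a=cv2.resize(t["color"][120:285,130:330],None,fx=4,fy=3.6,interpolation=cv2.INTER_CUBIC)
cv2.imwrite("pics/s3.png",cv2.convertScaleAbs(a,alpha=1.8))
E
```

```text
t 15.33 pos [ 500.5 -197.3  150. ] F [-0.24 -0.5  -1.7 ] open 0.476 units to target [-0.005  2.501 -0.   ] total
[-0.27 -0.76 -1.3 ]
[-0.31 -0.09 -1.73]
[-0.25 -0.67 -1.95]
[-0.51  0.24 -1.12]
[-0.33  0.13 -2.23]
```

View pics/s3.png

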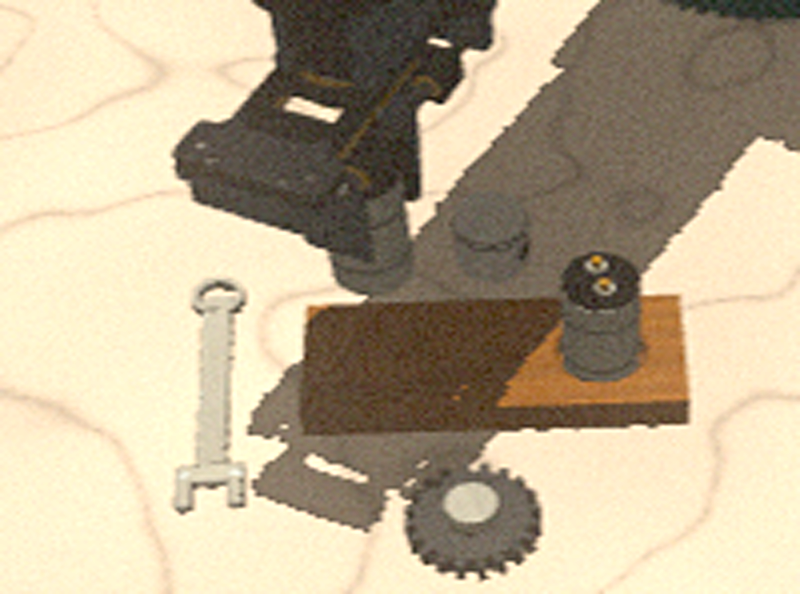

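The right can is in the air at about (370,240) and weighs about 1.7 N (0.17 kg), against about 4.3 N for the left. So the left can is the heavier one. I'll put the right can back.

>>> play_rows(
  series=[
    [0,0.1,0,0],
    [0,0.25,0,0],
    [0,0.35,0,0],
    [0,0.4,0,0],
    [0,0.4,0,0],
    [0,0.35,0,0],
    [0,0.25,0,0],
    [0,0.15,0,0],
    [0,0.1,0,0],
    [0,0.08,0,0],
  ],
)

```text
time_s: 16.42
position: [500.7, -197.3, 52.8]
eef_rot: [-0.697, 0.116, -0.116, 0.698]
contact_force: [0.1, -0.1, -1.0]
opening: 0.476
```

>>> play_rows(
  series=[
    [0,0.04,0,0],
    [0,0.02,0,0],
    [0,0,0,0],
    [0,0,0,0],
  ],
)

```text
time_s: 16.75
position: [500.9, -197.4, 51.1]
eef_rot: [0.698, -0.116, 0.116, -0.697]
contact_force: [-0.8, 0.7, -1.2]
opening: 0.474
```

>>> play_rows(
  series=[
    [0,0.01,0,0],
    [0,0,0,0],
    [0,0,0,0],
  ],
)

```text
time_s: 17.0
position: [500.7, -197.3, 50.5]
eef_rot: [0.698, -0.116, 0.116, -0.697]
contact_force: [-0.2, 0.3, -1.8]
opening: 0.476
```

>>> play_rows(
  series=[
    [0,0.01,0,0],
    [0,0,0,0],
    [0,0,0,0],
  ],
)

```text
time_s: 17.25
position: [500.8, -197.4, 50.3]
eef_rot: [0.698, -0.116, 0.116, -0.697]
contact_force: [-1.7, 1.3, 5.8]
opening: 0.472
```

>>> play_rows(
  series=[
    [0,0,0,0],
    [0,0,0,0],
    [0,0,0,0],
    [0,0,0,0],
    [0,0,0,0],
    [0,0,0,0],
    [0,0,0,0],
    [0,0,0,0],
  ],
  hand=1,
)

```text
time_s: 17.92
position: [500.6, -197.3, 49.9]
eef_rot: [0.698, -0.116, 0.116, -0.698]
contact_force: [0.8, -0.4, 0.0]
opening: 0.997
```

>>> play_rows(
  series=[
    [0,-0.1,0,0],
    [0,-0.25,0,0],
    [0,-0.4,0,0],
    [0,-0.5,0,0],
    [0,-0.5,0,0],
    [0,-0.4,0,0],
    [0,-0.25,0,0],
    [0,-0.1,0,0],
    [0,0,0,0],
  ],
)

```text
time_s: 18.67
position: [501.1, -197.5, 150.9]
eef_rot: [0.698, -0.116, 0.117, -0.697]
contact_force: [0.0, -1.0, 0.0]
opening: 0.999
```

>>> play_rows(
  series=[
    [-0.1,0,0.2,0],
    [-0.2,0,0.4,0],
    [-0.2,0,0.45,0],
    [-0.25,0,0.5,0],
    [-0.2,0,0.5,0],
    [-0.2,0,0.38,0],
    [-0.12,0,0.2,0],
    [-0.02,0,0.05,0],
    [0,0,0,0],
    [0,0,0,0],
  ],
)

```text
time_s: 19.5
position: [486.6, -79.5, 149.7]
eef_rot: [0.698, -0.116, 0.116, -0.697]
contact_force: [0.7, 0.4, -0.3]
opening: 0.999
```

```bash
python3 - <<'E'
from h import *
go([485.8,-78.9,50])
t=ctrl.snapshot("scene")
a=cv2.resize(t["color"][120:285,130:330],None,fx=4,fy=3.6,interpolation=cv2.INTER_CUBIC)
cv2.imwrite("pics/s4.png",cv2.convertScaleAbs(a,alpha=1.8))
E
```

```text
t 19.5 pos [486.6 -79.5 149.7] F [ 0.69  0.37 -0.31] open 0.999 units to target [-0.024  2.493  0.008] total
```

View pics/s4.png

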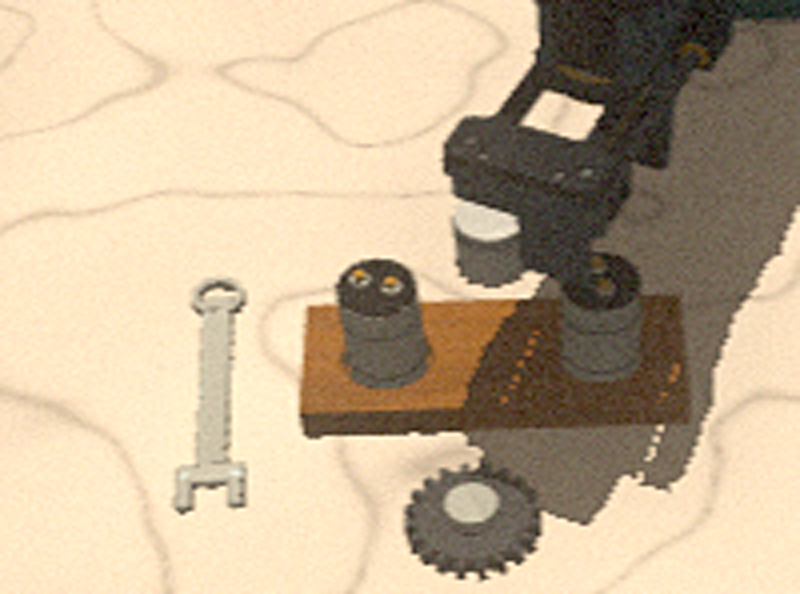

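Both cans stand in their nests, at (380,320) and (600,315). Picking up the left one.

>>> play_rows(
  series=[
    [-0.02,0.1,0.01,0],
    [0,0.25,0,0],
    [0,0.4,0,0],
    [0,0.45,0,0],
    [0,0.4,0,0],
    [0,0.35,0,0],
    [0,0.3,0,0],
    [0,0.18,0,0],
    [0,0.06,0,0],
    [0,0,0,0],
  ],
)

```text
time_s: 20.38
position: [485.7, -78.6, 49.8]
eef_rot: [-0.697, 0.117, -0.116, 0.698]
contact_force: [-0.1, -1.1, 0.1]
opening: 0.997
```

>>> play_rows(
  series=[
    [0,0,0,0],
    [0,0,0,0],
    [0,0,0,0],
    [0,0,0,0],
    [0,0,0,0],
    [0,0,0,0],
    [0,0,0,0],
    [0,0,0,0],
    [0,0,0,0],
    [0,0,0,0],
  ],
  hand=-1,
)

```text
time_s: 21.22
position: [485.9, -78.5, 50.4]
eef_rot: [-0.697, 0.116, -0.116, 0.698]
contact_force: [-2.3, -0.5, 2.5]
opening: 0.479
```

>>> play_rows(
  series=[
    [0,0,0,0],
    [0,0,0,0],
    [0,0,0,0],
    [0,0,0,0],
  ],
)

```text
time_s: 21.55
position: [485.9, -78.5, 50.3]
eef_rot: [-0.698, 0.116, -0.116, 0.698]
contact_force: [-2.3, 1.1, 4.8]
opening: 0.474
```

>>> play_rows(
  series=[
    [0,-0.1,0,0],
    [0,-0.2,0,0],
    [0,-0.3,0,0],
    [0,-0.4,0,0],
    [0,-0.45,0,0],
    [0,-0.45,0,0],
    [0,-0.4,0,0],
    [0,-0.25,0,0],
    [0,-0.15,0,0],
    [0,-0.05,0,0],
  ],
)

```text
time_s: 22.38
position: [486.3, -78.6, 161.5]
eef_rot: [0.698, -0.116, 0.117, -0.697]
contact_force: [-0.2, -0.3, -4.9]
opening: 0.472
```

>>> play_rows(
  series=[
    [0,0,0,0],
    [0,0,0,0],
    [0,0,0,0],
  ],
)

```text
time_s: 22.63
position: [485.4, -78.4, 159.5]
eef_rot: [-0.697, 0.117, -0.116, 0.698]
contact_force: [-0.6, 0.9, -3.9]
opening: 0.474
```

```bash
python3 - <<'E'
from h import *
go([568,218,160])
E
```

```text
t 22.63 pos [485.4 -78.4 159.5] F [-0.56  0.91 -3.88] open 0.474 units to target [-0.449 -0.013  7.68 ] total
```

>>> play_rows(
  series=[
    [-0.02,0,0.1,0],
    [-0.02,0,0.2,0],
    [-0.02,0,0.3,0],
    [-0.02,0,0.4,0],
    [-0.02,0,0.5,0],
    [-0.03,0,0.5,0],
    [-0.03,0,0.5,0],
    [-0.03,0,0.5,0],
    [-0.03,0,0.5,0],
    [-0.03,0,0.5,0],
  ],
)

```text
time_s: 23.47
position: [528.4, 78.2, 160.2]
eef_rot: [-0.698, 0.116, -0.116, 0.698]
contact_force: [-0.1, 0.0, -3.4]
opening: 0.476
```

>>> play_rows(
  series=[
    [-0.03,0,0.5,0],
    [-0.03,0,0.5,0],
    [-0.03,0,0.5,0],
    [-0.03,0,0.5,0],
    [-0.02,0,0.5,0],
    [-0.02,0,0.4,0],
    [-0.02,0,0.3,0],
    [-0.02,0,0.2,0],
    [-0.01,0,0.15,0],
    [0,0,0.08,0],
  ],
)

```text
time_s: 24.3
position: [567.4, 216.7, 160.2]
eef_rot: [0.698, -0.116, 0.116, -0.697]
contact_force: [0.8, 0.2, -4.9]
opening: 0.479
```

>>> play_rows(
  series=[
    [0,0,0.04,0],
    [0,0,0.01,0],
    [0,0,0,0],
    [0,0,0,0],
    [0,0,0,0],
    [0,0,0,0],
  ],
)

```text
time_s: 24.8
position: [568.1, 217.8, 160.4]
eef_rot: [0.697, -0.116, 0.116, -0.697]
contact_force: [-0.3, -0.7, -3.7]
opening: 0.477
```

```bash
python3 - <<'E'
from h import *
go([568,218,160])
np.set_printoptions(precision=1,suppress=True)
t=ctrl.snapshot("scene");cv2.imwrite("pics/s5.png",t["color"])
p,R,s=tool()
for z in(118,202):print(z,[proj(t,[p[0],p[1],z])])
a=cv2.resize(t["color"][140:310,370:550],None,fx=4,fy=3.5,interpolation=cv2.INTER_CUBIC);cv2.imwrite("pics/s5z.png",cv2.convertScaleAbs(a,alpha=2))
t=ctrl.snapshot("top");a=cv2.resize(t["color"][140:260,80:230],None,fx=5,fy=5,interpolation=cv2.INTER_CUBIC);cv2.imwrite("pics/t5z.png",cv2.convertScaleAbs(a,alpha=2))
E
```

```text
t 24.8 pos [568.1 217.8 160.4] F [-0.32 -0.7  -3.69] open 0.477 units to target [-0.003  0.009  0.005] total
118 [array([425.7, 230.5])]
202 [array([436.5, 203.4])]
```

View pics/s5.png

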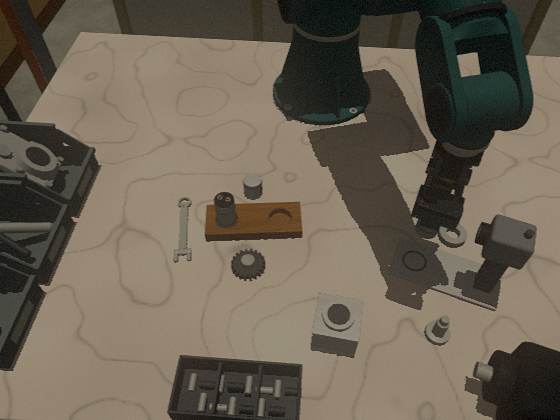

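View pics/s5z.png

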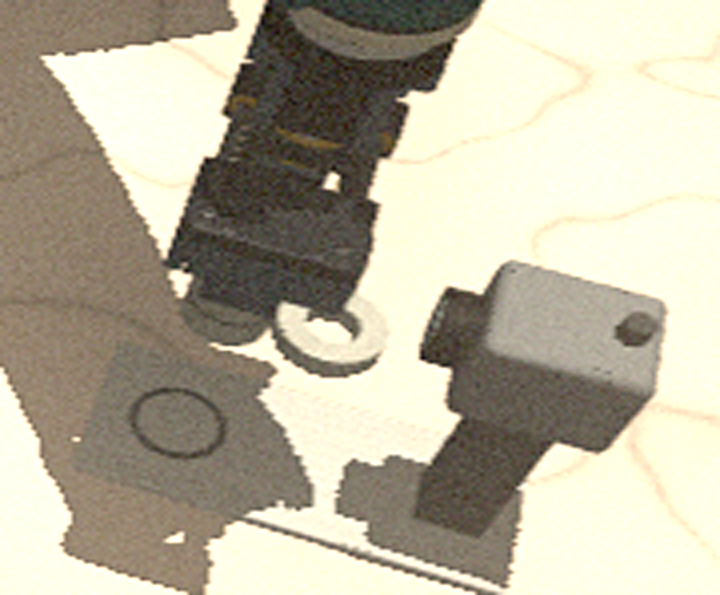

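View pics/t5z.png

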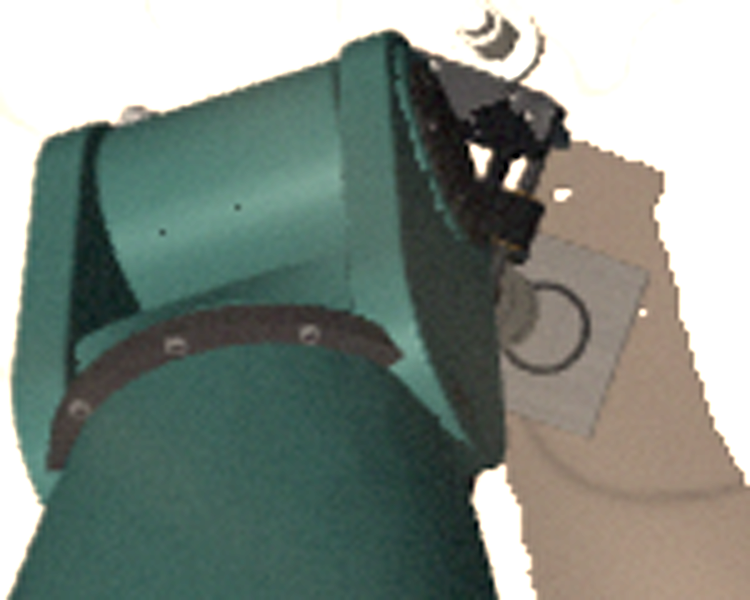

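The views show the can hanging upright over the ring. The scene zoom puts its underside at about (426,230.6) px, against a predicted (425.7,230.5). It is well clear of the lens at (440,325 in the zoom), and the right can is still in its nest at (225,210). Handing in.

```bash
python3 - <<'E'
from h import *
go([568,218,160]); print(ctrl.sign_off())
E
```

```text
t 24.9 pos [568.1 217.9 160.4] F [ 0.07  0.33 -4.8 ] open 0.476 units to target [-0.003  0.009  0.002] total
the job is handed in; nothing more can be done
None
```

The job is handed in: the left can, which is the heavier one, is being held at the reader's viewing point, and the right can stands in its own nest.

- **Weighing:** I lifted the left can 10 cm and it read about 4.3 N (roughly 0.43 kg). I stood it back in its nest and let go, then did the same with the right can, which read about 1.7 N (roughly 0.17 kg).
- **Position at hand-in (24.9 s):** the tool was at (568.1, 217.9, 160.4) mm, within about 0.4 mm of the viewing point I measured at (568, 218, 160). The grip was firm, with the opening at 0.476.
- **Camera check:** in the scene view the can's underside was within about 1 px of where it should be, and the can looked upright and clear of the reader. The bystander parts looked undisturbed.
- **Uncertainty:** the two camera views put the ring about 2.5 mm apart, which fits the calibration tolerance, so I used a point between them. In the top view the arm hid the can, so that view could not confirm the final position.

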